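# Pin the phone clamp and hold it up to the webcam

## Robot

A 7-joint arm with a two-finger parallel gripper is mounted at the origin on the work surface. World frame = base frame: x ahead of the robot, y to its left, z up, the work surface at z = 0. Lengths are in m, angles in rad, forces in N, time in s.
With the tool pointing down it reaches from about 0.375 to 0.925 m from the base axis. Payload 3.1 kg.
Tool frame: the origin (TCP) lies at the very end of the fingers, on their centre line; the grasp point (between the pads) lies 19 mm behind it; z points along the fingers, y is the line along which they close (so a half turn about z gives the same grasp; the last joint's range is limited). The gripper opens to 85 mm and grips with 20 to 120 N. Pads are 22 mm wide; open, the fingers measure 114 mm over their backs; the gripper's body (76 mm by 85 mm) begins 54 mm behind the grasp point. The pads swing forward as they close: fully open they stand 13 mm farther back than shut.
Start: joints at [1.049, 0.383, 0.044, 1.598, -0.018, 1.161, -0.05], TCP at [0.267, -0.592, 0.194] pointing down, gripper open.
Joint ranges: [-2.61, 2.61], [-0.41, 2.15], [-1.48, 1.57], [0, 2.5], [-1.57, 4.71], [0.05, 1.97], [-2.85, 2.85]. Speed limits (rad/s): [2.79, 2.79, 3.14, 3.14, 3.14, 3.14, 3.14].

## Interface

Orientations are given as a rotation vector (axis times angle).
In Python, from workcell import arm, imaging gives the robot as it stands.
- The arm moves only by the shell command python3 -m crank 'ROWS' [OPENING] [FORCE]. ROWS is JSON, a list of rows, each a list of 6 numbers: the shift along the tool's x, y, z normalised to -1 to 1, where 1 is 20 cm, then the turn, a rotation vector about the tool's x, y, z normalised to -1 to 1, where 1 is pi rad. In form: [[x, y, z, rx, ry, rz], ...]. A call has 1 to 8 rows; each row is the pose to reach, as a shift and turn from the pose commanded when the call began, along the tool's axes at that moment, turning the shorter way round; what a row does not reach only later rows make up. A row lasts 1/12 s, in which the tool goes at most 41.7 mm and 7.16 degrees, less where a joint would pass 70% of its speed; a pose out of reach is approached as far as the arm can. A call with a number of a shift or a turn outside -1 to 1 is refused whole. A call with a gripper value outside its range is refused whole. OPENING is the opening in per cent of the stroke, from 0 (shut) to 100 (fully open), set as the call begins (- or left out, the last holds). The fingers move at their own pace and stop on an object; FORCE is the grip in N (left out, the last holds). Time passes only in rows, so rows that repeat a pose let the fingers close. It gives the time, the measured TCP pose, the force, the opening and the grip force at its end, in the units of the state.
- arm.state(): the state, without advancing time (a new reading comes with each control period).
- imaging.capture(name): name is "scene" or "top" or "wrist"; returns a dict with "pixels" (400x640x3 uint8, blue, green, red), "range_z" (400x640 float32, m along the optical axis (not along the pixel's ray), 0 where there is no reading), "K" (3x3 intrinsics, pixels), "R" (3x3) and "t" (3): a world point X has camera coordinates R X + t. Camera axes: x right, y down, z forward; pixel columns grow to the right and rows downward; lengths in m; the calibration is good to about 2 mm. A picture is of the moment at which its call begins.
- arm.finish_job(): hands the job in; it is judged then, once.
The state is a dict: "clock": time; "joint_positions": joint angles; "qvel": joint speeds; "effort": joint torques, N m; "position": TCP position; "tool_rot": TCP orientation; "force": force on the tool from outside, world axes, zero at the start; "moment": the same for the moment, N m; "width": finger opening in m; "gripper_force": force on a finger pad.
Only numpy, scipy, OpenCV 4.12 (cv2) and the standard library are available. Lean on these libraries where they do the work, as an engineer would, in place of code of your own. Each camera call takes 0.05 s, during which the arm holds its last target. There are 200 camera calls.

## Task

The swivel arm's fork is already slipped over the phone clamp's tongue in the cork cradle with the holes in line: drop the red-headed lock pin standing in the organiser down through fork and tongue until its head is fully seated, and let go of it. Then lift the pinned clamp, gripping only the clamp itself so that pin and swivel arm come along, and present it to the webcam for the colleague on the call: right way up, its open front squarely facing into the (slightly upward-tipped) lens, the middle of its front face centred in the view 15 cm from the lens. Finish while still holding it there, motionless, and leave the webcam, jar, mug and cover clip as they stand.

Things in the scene. Friction and masses are not known exactly. Their poses are not given: they have to be found in the camera images.
- pin: Lock pin, 50 mm tall, 30 g, upright in a 10.5 mm hole of the organiser's lower tier, head resting on the tier. Steel shank 8 mm diameter, 24 mm long, foot chamfered; above it a red cylindrical head, 16 mm diameter, 26 mm tall. Origin at the centre of the shank's foot; z up along the pin (head from z = 24 to 50 mm). Grip it by the head.
- organiser: Fixed two-tier wooden organiser, 200 x 200 mm. Origin at the centre of its underside. The lower tier (x from -100 to 0 mm) is 50 mm high with the pin hole at x = -50, y = 0; the upper tier (x from 0 to 100 mm) is 85 mm high.
- cradle: Fixed cork-topped cradle, 180 x 66 mm, top 12 mm above the desk, dark curbs 6 mm higher that keep clamp and fork in place with about 2 mm play. Origin on the desk under the axis of the holes to be pinned; x points the way the clamp's front faces; the clamp stands 35 mm along +x, the fork lies along x from +15 to -79 mm.
- fork: Dark steel swivel arm, 60 g, loose, lying in the cradle: two level plates 30 x 24 mm (x, y), 8 mm thick (z 0 to 8 and 18 to 26 mm), each with a vertical 10.5 mm hole; behind them a bar and a 22 mm steel ball, out to x = -79 mm. Origin under the hole axis on its underside, z up. The pin head seats on the top plate at z = 26 mm (pin foot then at z = 2 mm).
- clamp: Grey aluminium phone clamp, 100 g, loose: an upright C, 80 mm tall, 24 mm wide (y). Spine x -5 to 5 mm; upper jaw (z 68 to 80) and lower jaw (z 0 to 10) reach to x = 27. At its foot a tongue 22 x 8 mm reaches back to x = -47 between the fork's plates, 10.5 mm hole at x = -35. Origin: spine's underside centre; +x open front, +z up. Grip its top, fingers closing along y across the 24 mm.
- clamp_face (a point): Middle of the clamp's front face, on the spine's front at 5, 0, 40 mm in the clamp's frame; axes as the clamp's.
- lens (a point): Centre of the lens on the front of a white webcam head (30 x 84 x 32 mm) with black lens ring, about 126 mm above the desk on a fixed post with an 84 mm round black base. +x is the viewing direction, tipped upward by 0.1 to 0.4 rad; y is level, z completes up. The head turns on a stiff tilt hinge; do not touch it.
- jar: Glass candy jar with latch lid, 76 mm diameter, 85 mm high, loose bystander; origin at its underside.
- mug: Blue enamel mug, empty, 78 mm diameter, 80 mm high, handle at its +y, loose bystander; origin at its underside.
- cover_clip: White plastic webcam cover clip, 30 x 16 x 10 mm, lying on the organiser's upper tier, bystander; origin at its underside.
Not all that is in view belongs to the job. Of the things like the clamp, leave any that is blue or orange; of the rest the larger one is meant.

How it is judged:
On the way:
1. the pin is seated through fork and tongue and let go, the clamp still standing in the cradle (z of pin in the frame of fork between -0.003 and 0.007 m and angle between the z axis of pin and the z axis of fork, either way round below 0.25 rad and x of pin in the frame of fork between -0.004 and 0.004 m and y of pin in the frame of fork between -0.004 and 0.004 m and x of pin in the frame of clamp between -0.039 and -0.031 m and y of pin in the frame of clamp between -0.004 and 0.004 m and z of pin in the frame of clamp between -0.004 and 0.008 m and contact force between the fingers and pin below 0.1 N and height (world z) of clamp below 0.018 m), for 0.2 s.
At the end, for the whole second after the job is handed in: Still gripped by the clamp alone (over 2 N), at rest, clear of cradle and desk; pin seated through fork and tongue (5 mm in depth, 4 mm sideways); front face middle 150 +/- 25 mm from the lens, within 20 mm of its axis; open front to the lens and up axis as the lens's, within 0.2 rad (z of pin in the frame of fork between -0.003 and 0.007 m and angle between the z axis of pin and the z axis of fork, either way round below 0.25 rad and x of pin in the frame of fork between -0.004 and 0.004 m and y of pin in the frame of fork between -0.004 and 0.004 m and x of pin in the frame of clamp between -0.039 and -0.031 m and y of pin in the frame of clamp between -0.004 and 0.004 m and z of pin in the frame of clamp between -0.004 and 0.008 m and x of clamp_face in the frame of lens between 0.125 and 0.175 m and y of clamp_face in the frame of lens between -0.02 and 0.02 m and z of clamp_face in the frame of lens between -0.02 and 0.02 m and angle between the x axis of clamp and the x axis of lens, either way round below 0.2 rad and angle between the z axis of clamp and the z axis of lens, either way round below 0.2 rad and x of pin in the frame of lens above 0.165 m and angle between clamp's own z axis and vertical below 0.8 rad and height (world z) of clamp above 0.07 m and height (world z) of fork above 0.05 m and contact force between the fingers and clamp above 2 N and contact force between the fingers and fork below 0.2 N and contact force between the fingers and pin below 0.2 N and contact force between each of clamp, fork and cradle below 0.1 N and linear speed of clamp below 0.02 m/s and angular speed of clamp below 0.15 rad/s); the arm keeps its last pose, push and grip.
It fails at once if the webcam is knocked or tilted (distance of lens from where it was at the start of the episode above 0.006 m).
It fails at once if the jar is moved (distance of jar from where it was at the start of the episode above 0.015 m).
It fails at once if the mug is moved (distance of mug from where it was at the start of the episode above 0.015 m).
It fails at once if the cover clip is moved (distance of cover_clip from where it was at the start of the episode above 0.015 m).
It also fails if it takes over 54 s, if anything falls off the work surface, if the arm or the gripper's body presses on something with over 40 N, if the wrist force passes 120 N, or if a joint passes its speed limit or range.

## Working session

There is one attempt and no reset: what is moved stays moved. The work goes in short steps, Python scripts to look and compute and a shell command to move; the robot and the scene stay as the last step left them, time stands still between calls to the robot, and variables do not carry over. Pictures are saved under pics/ and viewed, at most 10 in all, crops included, and the job is handed in when it is done.

```bash
ls; mkdir -p pics; python3 - <<'E'
from workcell import arm, imaging
import cv2,numpy as np
s=arm.state(); print({k:np.round(v,3) for k,v in s.items()})
for n in ["scene","top"]:
    d=imaging.capture(n); np.savez(n+".npz",**d); cv2.imwrite(f"pics/{n}0.png",d["pixels"])
    print(n,d["K"].round(1).tolist(),d["R"].round(3).tolist(),d["t"].round(3).tolist())
E
```

```text
pics
{'clock': np.float64(0.0), 'joint_positions': array([ 1.049,  0.384,  0.044,  1.6  , -0.018,  1.161, -0.05 ]), 'qvel': array([-0.001, -0.002,  0.   ,  0.001,  0.   ,  0.001, -0.001]), 'effort': array([ 0.0000e+00, -4.3347e+01,  1.0250e+00, -2.4951e+01,  1.1000e-02,
        1.1000e-02, -0.0000e+00]), 'position': array([ 0.267, -0.592,  0.192]), 'tool_rot': array([-3.069e+00, -6.600e-01,  1.000e-03]), 'force': array([ 0.06 ,  0.331, -0.871]), 'moment': array([-0.012, -0.021, -0.003]), 'gripper_force': np.float64(0.0), 'width': np.float64(0.086)}
scene [[451.9, 0.0, 330.3], [0.0, 451.9, 190.7], [0.0, 0.0, 1.0]] [[-0.438, 0.899, 0.014], [0.755, 0.377, -0.537], [-0.489, -0.225, -0.843]] [0.252, -0.396, 1.354]
top [[396.5, 0.0, 327.4], [0.0, 396.5, 198.0], [0.0, 0.0, 1.0]] [[-0.008, -1.0, -0.004], [-0.997, 0.008, -0.08], [0.08, 0.003, -0.997]] [0.007, 0.591, 0.908]
```

View pics/scene0.png

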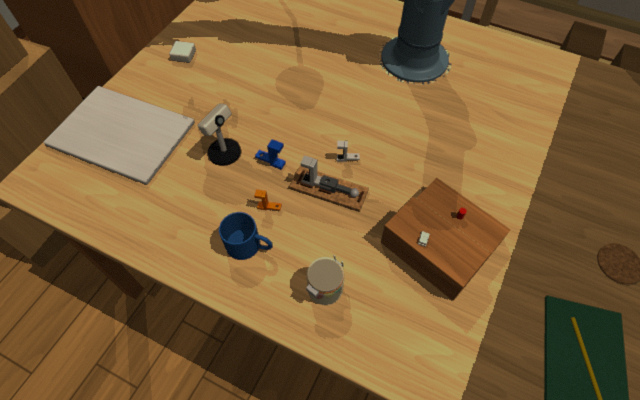

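View pics/top0.png

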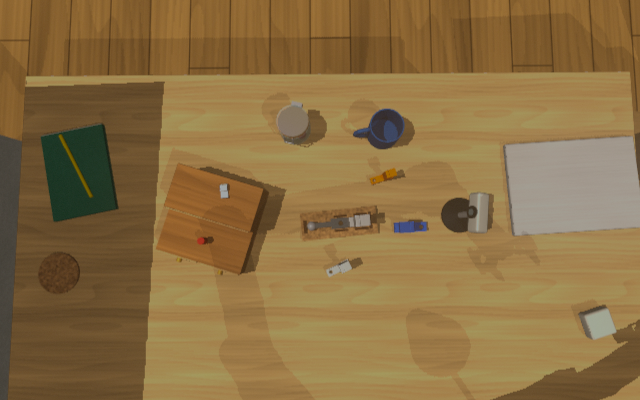

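The scene shows the cradle with the grey clamp at scene (309,170) / top (362,220) and the red pin at (461,212) / (201,240). The webcam ring is at (220,120) / (471,212).

Candidates for the clamp, in top pixels:
- Blue at (410,227) and orange at (386,176): excluded by colour.
- Small light grey at (340,268), loose on the desk: excluded as smaller.
- Grey at (362,220), in the cradle with the fork: larger, so this is the one meant.

I'll measure next and confirm it in a crop.

```bash
cat > h.py <<'E'
import numpy as np,cv2
from workcell import arm,imaging
from scipy.spatial.transform import Rotation as Ro
def cloud(d):
    K,R,t=d["K"],d["R"],d["t"]; z=d["range_z"]; v,u=np.mgrid[:z.shape[0],:z.shape[1]]
    c=np.stack([(u-K[0,2])/K[0,0]*z,(v-K[1,2])/K[1,1]*z,z],-1)
    return (c-t)@R
def ray(d,u,v,h):
    K,R,t=d["K"],d["R"],d["t"]; o=-R.T@t; w=R.T@np.array([(u-K[0,2])/K[0,0],(v-K[1,2])/K[1,1],1]); return o+w*(h-o[2])/w[2]
def cap(n): return imaging.capture(n)
E
python3 - <<'E'
from h import *
T=dict(np.load("top.npz")); S=dict(np.load("scene.npz"))
for n,d in (("top",T),("scene",S)):
    P=cloud(d); b,g,r=[d["pixels"][...,i].astype(int) for i in range(3)]
    m=(r>110)&(g<60)&(b<60); v,u=np.nonzero(m); print(n,"red",len(u),u.mean(),v.mean(),np.median(P[m],0).round(4),P[m][:,2].max().round(4), "ray@.076",ray(d,u.mean(),v.mean(),.07).round(4))
    np.save(n+"P.npy",P)
P=np.load("topP.npy")
def rect(box,lo,hi):
    u0,u1,v0,v1=box; Q=P[v0:v1,u0:u1].reshape(-1,3); Q=Q[(Q[:,2]>lo)&(Q[:,2]<hi)]
    r=cv2.minAreaRect((Q[:,:2]*1000).astype(np.float32)); print(box,lo,hi,len(Q),Q.mean(0).round(4),r); return Q
rect((295,385,203,243),.008,.2)   # cradle
rect((295,385,203,243),.08,.11)   # clamp top
rect((295,385,203,243),.03,.05)   # fork top
rect((150,275,155,280),.07,.1); rect((150,275,155,280),.035,.06)
rect((435,500,185,240),.09,.2); rect((435,500,185,240),.004,.03)
rect((325,355,255,280),.005,.2);rect((390,430,215,240),.005,.2)
a=cv2.resize(T["pixels"][180:290,290:500],None,fx=3.6,fy=3.6,interpolation=cv2.INTER_CUBIC)
s=cv2.resize(S["pixels"][90:220,180:380],None,fx=3.6,fy=3.6,interpolation=cv2.INTER_CUBIC)
cv2.imwrite("pics/cropT.png",a); cv2.imwrite("pics/cropS.png",s)
E
```

```text
top red 36 200.63888888888889 240.47222222222223 [0.4959 0.2813 0.0762] 0.0785 ray@.076 [0.4947 0.2835 0.07  ]
scene red 79 366.72151898734177 207.15189873417722 [0.5021 0.2734 0.0558] 0.0806 ray@.076 [0.5778 0.0893 0.07  ]
(295, 385, 203, 243) 0.008 0.2 2104 [ 0.5307 -0.0231  0.0225] ((531.0397338867188, -24.17369842529297), (66.0480728149414, 180.10546875), 5.327378749847412)
(295, 385, 203, 243) 0.08 0.11 167 [ 0.5356 -0.0736  0.0915] ((535.651611328125, -73.63661193847656), (23.487051010131836, 31.880718231201172), 6.659671306610107)
(295, 385, 203, 243) 0.03 0.05 225 [ 0.5297 -0.0131  0.0361] ((529.3168334960938, -5.355014801025391), (23.743253707885742, 105.78709411621094), 5.24137544631958)
(150, 275, 155, 280) 0.07 0.1 4287 [0.5864 0.2515 0.0849] ((562.0394287109375, 260.6170654296875), (200.78627014160156, 156.83978271484375), 72.81563568115234)
(150, 275, 155, 280) 0.035 0.06 3896 [0.4912 0.2788 0.0498] ((539.1337280273438, 268.6590270996094), (202.42941284179688, 203.48760986328125), 73.00577545166016)
(435, 500, 185, 240) 0.09 0.2 804 [ 0.5483 -0.3075  0.1367] ((548.5971069335938, -310.0111389160156), (40.13199234008789, 83.36627197265625), 87.98503112792969)
(435, 500, 185, 240) 0.004 0.03 739 [ 0.5489 -0.3019  0.0101] ((562.977783203125, -326.3271484375), (121.98241424560547, 138.36532592773438), 77.85459899902344)
(325, 355, 255, 280) 0.005 0.2 207 [ 0.4285 -0.0242  0.0349] ((426.3581848144531, -21.540157318115234), (18.2950439453125, 56.26325607299805), 26.21500015258789)
(390, 430, 215, 240) 0.005 0.2 313 [ 0.5208 -0.1835  0.0484] ((521.0654907226562, -192.6595001220703), (22.379026412963867, 74.50131225585938), 0.5828030109405518)
```

View pics/cropS.png

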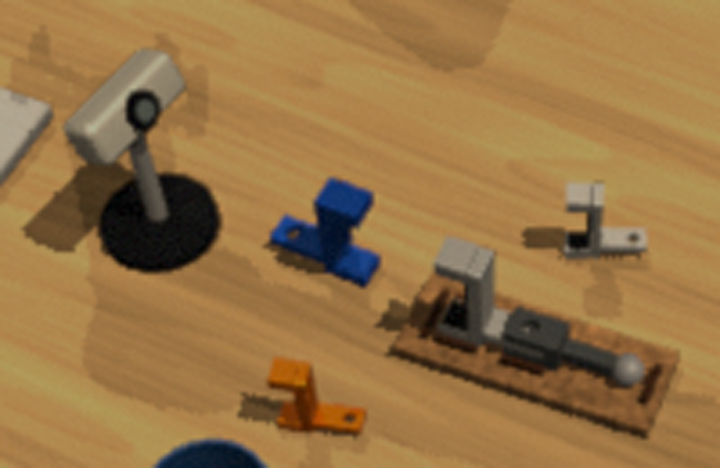

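View pics/cropT.png

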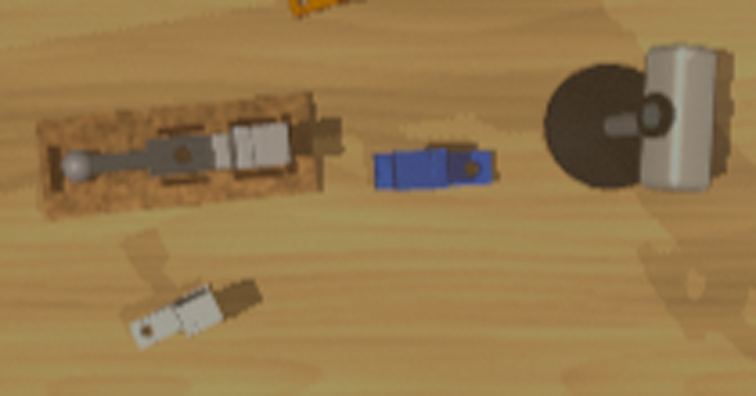

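```bash
cat >> h.py <<'E'
def rows(p,yv=None,R=None):
    """remaining shift/turn in crank units to TCP position p, tool down with closing axis yv"""
    s=arm.state(); R0=Ro.from_rotvec(s["tool_rot"]).as_matrix()
    if R is None:
        y=np.r_[yv,0]/np.linalg.norm(yv); z=np.array([0,0,-1.]); 
        if y@R0[:,1]<0: y=-y
        R=np.stack([np.cross(y,z),y,z],1)
    rv=Ro.from_matrix(R0.T@R).as_rotvec()
    print("rows",((R0.T@(np.array(p)-s["position"]))/.2).round(3),(rv/np.pi).round(4),"nrows",np.linalg.norm(np.array(p)-s["position"])/.0417,np.degrees(np.linalg.norm(rv))/7.16, "pos",s["position"].round(4),"clk",round(float(s["clock"]),2),"w",s["width"],"gf",s["gripper_force"])
E
python3 - <<'E'
from h import *
s=arm.state(); print(Ro.from_rotvec(s["tool_rot"]).as_matrix().round(3))
rows([.495,.283,.25],[.9957,.093])
T=dict(np.load("top.npz")); S=dict(np.load("scene.npz")); PT=np.load("topP.npy"); PS=np.load("sceneP.npy")
print("hole",ray(T,340.8,223.1,.038).round(4))
# lens triangulation
def line(d,u,v):
    o=-d["R"].T@d["t"]; w=d["R"].T@np.linalg.inv(d["K"])@[u,v,1]; return o,w/np.linalg.norm(w)
(o1,w1),(o2,w2)=line(T,471.9,212.2),line(S,219.7,120.6)
a=np.linalg.lstsq(np.stack([w1,-w2],1),o2-o1,rcond=None)[0]; print("lens tri",(o1+a[0]*w1).round(4),(o2+a[1]*w2).round(4), "depth",PT[212,472].round(4),PS[121,220].round(4))
Q=np.vstack([PT[185:240,455:500].reshape(-1,3)]); Q=Q[(Q[:,2]>.09)&(Q[:,2]<.2)]
Q2=PS[90:150,190:245].reshape(-1,3); Q2=Q2[(Q2[:,2]>.1)&(Q2[:,2]<.2)]
for n,q in (("top",Q),("scene",Q2)):
    print(n,len(q),q.min(0),q.max(0))
    for y0 in np.arange(-.37,-.27,.005):
        k=q[(abs(q[:,1]-y0)<.0025)]
        if len(k)>4: print(round(y0,3),len(k),np.percentile(k[:,2],[5,50,95]).round(4),np.percentile(k[:,0],[2,98]).round(4))
E
```

```text
[[ 0.911  0.411 -0.001]
 [ 0.411 -0.911  0.002]
 [-0.    -0.002 -1.   ]]
rows [ 2.838 -3.518 -0.28 ] [-0.0007 -0.0004 -0.3947] nrows 21.72027710266914 9.923074592065577 pos [ 0.2669 -0.5916  0.1923] clk 0.1 w 0.08517924188651115 gf 0.0
hole [ 0.5313 -0.0285  0.038 ]
lens tri [ 0.5502 -0.2983  0.1281] [ 0.5502 -0.2984  0.1281] depth [ 0.5502 -0.2947  0.1387] [ 0.5534 -0.2945  0.132 ]
top 804 [ 0.50698374 -0.33088855  0.11564909] [ 0.59060395 -0.29008757  0.14702361]
-0.33 20 [0.1337 0.135  0.1373] [0.5509 0.5866]
-0.325 74 [0.1335 0.1372 0.1391] [0.51   0.5873]
-0.32 85 [0.1357 0.1388 0.1416] [0.5084 0.5876]
-0.315 91 [0.138  0.1406 0.1437] [0.5087 0.5874]
-0.31 91 [0.1398 0.1423 0.1451] [0.5088 0.5888]
-0.305 124 [0.1327 0.1419 0.1452] [0.5071 0.5894]
-0.3 142 [0.1231 0.1369 0.1445] [0.5093 0.5887]
-0.295 139 [0.1191 0.1312 0.1397] [0.5108 0.5768]
-0.29 38 [0.1193 0.1242 0.1315] [0.5113 0.5576]
scene 596 [ 0.5090877  -0.33295491  0.10037143] [ 0.59468388 -0.28936297  0.14801752]
-0.33 10 [0.1324 0.1375 0.1389] [0.5626 0.5907]
-0.325 42 [0.1222 0.1383 0.1403] [0.5215 0.5913]
-0.32 56 [0.1232 0.1404 0.1423] [0.5116 0.5923]
-0.315 58 [0.1194 0.1418 0.1444] [0.516  0.5925]
-0.31 66 [0.1286 0.1434 0.1466] [0.5143 0.5931]
-0.305 107 [0.1229 0.1411 0.1452] [0.5165 0.5933]
-0.3 133 [0.1212 0.1348 0.1443] [0.5142 0.5898]
-0.295 106 [0.1192 0.1296 0.1398] [0.5121 0.5695]
-0.29 17 [0.1188 0.1254 0.1313] [0.516  0.5563]
```

```bash
python3 - <<'E'
from h import *
T=dict(np.load("top.npz")); PT=np.load("topP.npy"); PS=np.load("sceneP.npy")
def fit(q):
    for _ in range(15):
        c=np.median(q,0) if _==0 else q.mean(0); n=np.linalg.svd(q-c,full_matrices=False)[2][2]; n*=np.sign(n[2]); r=(q-c)@n
        q=q[abs(r)<max(.0015,2*r.std())] if _<12 else q
    return n.round(3),c.round(4),len(q),r.std().round(5)
Q=PT[185:240,455:500].reshape(-1,3); Q=Q[(Q[:,2]>.12)]
Q2=PS[90:150,190:245].reshape(-1,3); Q2=Q2[(Q2[:,2]>.11)&(Q2[:,2]<.2)]
for q in (Q,Q2):
    top=q[(q[:,1]<-.309)&(q[:,2]>.132)]; fr=q[(q[:,1]>-.302)&((abs(q[:,0]-.55)>.016))]
    n,c,k,r=fit(top); print("top",n,c,k,r,"tilt",np.arctan2(-n[1],n[2]).round(3))
    n,c,k,r=fit(fr); print("front",n,c,k,r,"tilt",np.arcsin(n[2]).round(3),"yaw from +y",np.arctan2(n[0],n[1]).round(3))
# edge lines: max-z ridge (front top edge) per x
for q in (Q,Q2):
    x=[];y=[]
    for a in np.arange(.514,.586,.004):
        k=q[abs(q[:,0]-a)<.002]
        if len(k)>4: j=np.argsort(k[:,2])[-4:]; x.append(k[j,0].mean()); y.append(k[j,1].mean())
    print("ridge dy/dx",np.polyfit(x,y,1).round(4))
E
python3 -m crank '[[0.2,-0.2,-0.2,0,0,0],[0.3,-0.4,-0.28,0,0,-0.05],[0.5,-0.55,-0.28,0,0,-0.1],[0.6,-0.7,-0.28,0,0,-0.15],[0.7,-0.85,-0.28,0,0,-0.2],[0.8,-1,-0.28,0,0,-0.2]]' 50 40
```

```text
top [-0.031 -0.364  0.931] [ 0.5499 -0.3189  0.1393] 265 0.00083 tilt 0.373
front [-0.014 -0.941  0.339] [ 0.5402 -0.2849  0.1672] 161 0.00377 tilt 0.346 yaw from +y -3.127
top [-0.025 -0.358  0.933] [ 0.5549 -0.3187  0.1411] 150 0.0008 tilt 0.366
front [0.069 0.964 0.255] [ 0.5472 -0.2984  0.1299] 111 0.00089 tilt 0.258 yaw from +y 0.071
ridge dy/dx [-1.424   0.4904]
ridge dy/dx [-0.0786 -0.2644]
clock: 0.6
position: [0.3278, -0.3616, 0.2494]
tool_rot: [2.714, 1.582, 0.0]
force: [0.3, 0.3, -1.1]
width: 0.043
gripper_force: 0.0
```

```bash
python3 - <<'E'
from h import *
rows([.455,.283,.25],[.9957,.093])
E
```

```text
rows [ 3.118 -1.035 -0.004] [ 1.000e-04  1.000e-04 -1.937e-01] nrows 15.756454285290054 4.868993033814493 pos [ 0.3278 -0.3616  0.2494] clk 0.6 w 0.042962676593665976 gf 0.0
```

```bash
python3 -m crank '[[0.2,-0.066,0,0,0,-0.04],[0.4,-0.13,0,0,0,-0.08],[0.6,-0.2,0,0,0,-0.12],[0.8,-0.265,0,0,0,-0.16],[1,-0.33,0,0,0,-0.194],[1,-0.33,0,0,0,-0.194]]' 
python3 - <<'E'
from h import *
rows([.455,.283,.25],[.9957,.093])
E
```

```text
clock: 1.1
position: [0.3713, -0.1489, 0.2491]
tool_rot: [-2.103, -2.332, -0.003]
force: [-0.1, 0.5, 0.1]
width: 0.0428
gripper_force: 0.0
rows [2.105 0.639 0.   ] [ 0.0001 -0.0007  0.0033] nrows 10.55133693190245 0.08361825713214625 pos [ 0.3713 -0.1489  0.2491] clk 1.1 w 0.042759924921393244 gf 0.0
```

```bash
python3 -m crank '[[0.2,0.06,0,0,0,0],[0.4,0.12,0,0,0,0],[0.6,0.18,0,0,0,0],[0.8,0.24,0,0,0,0],[1,0.3,0,0,0,0]]' 
python3 -m crank '[[0.2,0.06,0,0,0,0],[0.4,0.12,0,0,0,0],[0.6,0.18,0,0,0,0],[0.8,0.24,0,0,0,0],[1,0.3,0,0,0,0],[1,0.3,0,0,0,0]]' 
python3 - <<'E'
from h import *
rows([.494,.283,.2],[.9957,.093])
d=cap("wrist"); np.savez("w1.npz",**d); cv2.imwrite("pics/w1.png",d["pixels"])
P=cloud(d); b,g,r=[d["pixels"][...,i].astype(int) for i in range(3)]
m=(r>90)&(g<50)&(b<50); print(m.sum())
if m.sum(): 
    v,u=np.nonzero(m); q=P[m]; print(u.mean(),v.mean(),q.mean(0),q.max(0),q.min(0)); tp=q[q[:,2]>.073]; print(len(tp),tp.mean(0),(tp.max(0)+tp.min(0))/2)
print("cam",(-d["R"].T@d["t"]).round(3),d["R"].round(2).tolist())
E
```

```text
clock: 1.52
position: [0.4116, 0.0482, 0.2491]
tool_rot: [2.123, 2.315, -0.001]
force: [0.6, -1.0, -0.0]
width: 0.0429
gripper_force: 0.0
clock: 2.02
position: [0.4527, 0.261, 0.2491]
tool_rot: [-2.103, -2.323, -0.009]
force: [-0.7, 1.5, -0.0]
width: 0.0429
gripper_force: 0.0
rows [0.086 0.217 0.246] [-0.0004 -0.0031  0.0018] nrows 1.6254258983924665 0.0910127774930384 pos [0.4527 0.261  0.2491] clk 2.02 w 0.042948565620949355 gf 0.0
135
352.9185185185185 158.1259259259259 [0.49422736 0.2830996  0.0761915 ] [0.50242762 0.32798731 0.42972327] [0.44643558 0.2702972  0.04914238]
117 [0.49446902 0.28295766 0.07846601] [0.4744316  0.30161167 0.2514671 ]
cam [0.446 0.328 0.43 ] [[1.0, 0.1, -0.0], [0.1, -0.96, 0.26], [0.02, -0.26, -0.97]]
```

View pics/w1.png

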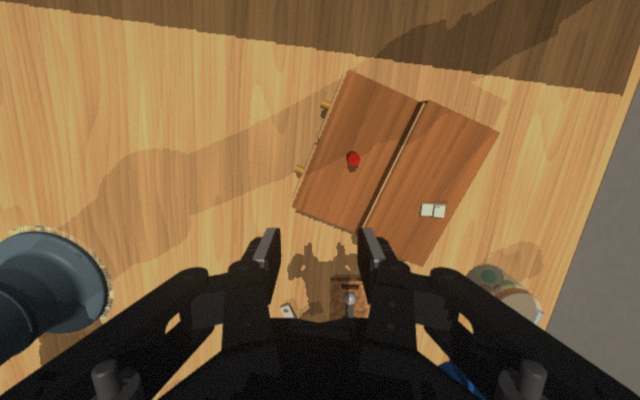

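The wrist view shows the red pin head at (353,158) in the lower tier, the open fingers, and the cover clip at (433,210) well clear. All three views agree on the pin at about (0.494, 0.283).

```bash
python3 -m crank '[[0.04,0.11,0.1,0,0,0],[0.086,0.217,0.246,0,0,0.002],[0.086,0.217,0.446,0,0,0.002],[0.086,0.217,0.596,0,0,0.002],[0.086,0.217,0.596,0,-0.002,0.002],[0.086,0.217,0.596,0,-0.002,0.002]]' 35
python3 - <<'E'
from h import *
rows([.494,.283,.054],[.9957,.093])
for n in ("wrist","top"):
    d=cap(n); P=cloud(d); b,g,r=[d["pixels"][...,i].astype(int) for i in range(3)]
    m=(r>90)&(g<50)&(b<50)&(abs(P[...,0]-.494)<.02)&(abs(P[...,1]-.283)<.02); q=P[m]
    if len(q): print(n,m.sum(),q.mean(0),q[q[:,2]>.073].mean(0),(q.max(0)+q.min(0))/2)
E
```

```text
clock: 2.57
position: [0.4946, 0.2695, 0.1283]
tool_rot: [2.129, 2.306, -0.015]
force: [0.8, 0.2, 1.1]
width: 0.03
gripper_force: 0.0
rows [0.071 0.004 0.371] [-0.0015  0.0029 -0.0042] nrows 1.8101648612723316 0.1344762169452839 pos [0.4946 0.2695 0.1283] clk 2.57 w 0.029994786222774104 gf 0.0
wrist 341 [0.49555051 0.28297023 0.07193544] [0.49545319 0.28275516 0.07556852] [0.49608806 0.27828166 0.06273654]
top 21 [0.49495888 0.27922019 0.07592605] [0.49452494 0.27950417 0.07631469] [0.49480156 0.28048477 0.07501223]
```

```bash
python3 -m crank '[[0.065,0,0,0,0.002,-0.002],[0.065,0,0,0,0.002,-0.002],[0.065,0,0.1,0,0.002,-0.002],[0.065,0,0.1,0,0.002,-0.002],[0.065,0,0.1,0,0.002,-0.002]]'
python3 - <<'E'
from h import *
rows([.4952,.2825,.054],[.9957,.093])
E
```

```text
clock: 3.08
position: [0.4946, 0.2849, 0.1103]
tool_rot: [2.121, 2.317, -0.001]
force: [0.0, 0.8, -0.3]
width: 0.0299
gripper_force: 0.0
rows [-0.012  0.002  0.282] [-0.0002  0.0001 -0.0016] nrows 1.3523188509595097 0.04044180585288458 pos [0.4946 0.2849 0.1103] clk 3.08 w 0.029939231321662242 gf 0.0
```

```bash
python3 -m crank '[[-0.012,0.002,0.08,0,0,0],[-0.012,0.002,0.16,0,0,0],[-0.012,0.002,0.22,0,0,0],[-0.012,0.002,0.272,0,0,0],[-0.012,0.002,0.272,0,0,0],[-0.012,0.002,0.272,0,0,0]]'
python3 -m crank '[[0,0,0,0,0,0],[0,0,0,0,0,0],[0,0,0,0,0,0],[0,0,0,0,0,0],[0,0,0,0,0,0]]' 0 40
python3 - <<'E'
from h import *
rows([.4952,.2825,.054],[.9957,.093]); print(arm.state()["force"])
E
```

```text
clock: 3.58
position: [0.4953, 0.2826, 0.0554]
tool_rot: [-2.122, -2.316, 0.001]
force: [0.0, -0.4, -0.6]
width: 0.03
gripper_force: 0.0
clock: 4.0
position: [0.4959, 0.2827, 0.056]
tool_rot: [2.122, 2.316, 0.001]
force: [0.6, -0.0, -0.2]
width: -0.0004
gripper_force: 0.0
rows [-0.    -0.003  0.01 ] [ 0.0002 -0.0001 -0.0018] nrows 0.05111396576683084 0.045638602001480594 pos [0.4959 0.2827 0.056 ] clk 4.0 w -0.0003688424574374175 gf 0.0
[ 0.55426759 -0.02149144 -0.21504711]
```

The fingers closed to 0 mm, so they missed the pin or pinched past it. I'll look.

```bash
python3 - <<'E'
from h import *
W=cap("wrist"); T=cap("top"); S=cap("scene")
cv2.imwrite("pics/miss.png",np.hstack([cv2.resize(W["pixels"][150:350,220:440],(440,400)),cv2.resize(S["pixels"][170:250,410:490],(360,360)).__class__(0) if 0 else cv2.resize(S["pixels"][160:260,400:490],(360,400))]))
for n,d in (("wrist",W),("top",T),("scene",S)):
    P=cloud(d); b,g,r=[d["pixels"][...,i].astype(int) for i in range(3)]
    m=(r>90)&(g<50)&(b<50)&(abs(P[...,0]-.494)<.05)&(abs(P[...,1]-.283)<.05); q=P[m]
    if len(q): print(n,m.sum(),q.mean(0).round(4),q.max(0).round(4),q.min(0).round(4))
E
```

```text
wrist 378 [0.495  0.2886 0.0687] [0.503  0.2942 0.0979] [0.4881 0.285  0.0501]
scene 24 [0.4968 0.2842 0.0717] [0.5026 0.2881 0.0776] [0.4902 0.2728 0.0512]
```

View pics/miss.png

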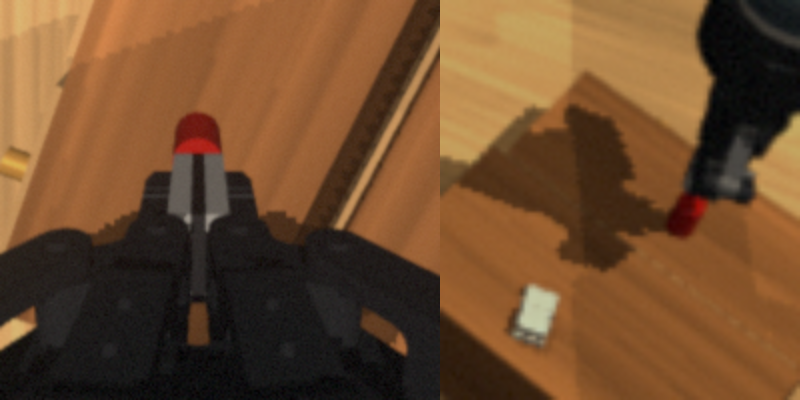

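The pin head is still upright at crop (197,135), and the closed fingertips end just short of it at crop (200,160-215). I'll compare the real fingertip position with the reported TCP.

```bash
python3 - <<'E'
from h import *
d=cap("wrist"); P=cloud(d); s=arm.state()
def proj(X): c=d["R"]@X+d["t"]; return (d["K"]@c/c[2])[:2].round(1)
print("TCP px",proj(s["position"]),"cam",(-d["R"].T@d["t"]).round(3), s["joint_positions"].round(3))
Rt=Ro.from_rotvec(s["tool_rot"]).as_matrix()
for v in range(200,310,6): print(v,[P[v,u].round(3).tolist() for u in (311,320,329)],d["pixels"][v,320].tolist())
E
```

```text
TCP px [318.7 218.4] cam [0.49  0.351 0.236] [ 0.045  0.525 -0.778  1.869  0.453  0.933 -0.856]
200 [[0.489, 0.293, 0.049], [0.496, 0.294, 0.05], [0.502, 0.294, 0.049]] [52, 95, 153]
206 [[0.49, 0.289, 0.05], [0.496, 0.29, 0.051], [0.502, 0.29, 0.05]] [29, 56, 128]
212 [[0.49, 0.288, 0.059], [0.496, 0.291, 0.065], [0.503, 0.286, 0.051]] [18, 26, 112]
218 [[0.49, 0.288, 0.071], [0.496, 0.29, 0.074], [0.502, 0.287, 0.065]] [21, 28, 120]
224 [[0.491, 0.286, 0.075], [0.496, 0.287, 0.076], [0.502, 0.287, 0.075]] [28, 34, 177]
230 [[0.491, 0.293, 0.102], [0.495, 0.294, 0.102], [0.5, 0.295, 0.103]] [20, 26, 36]
236 [[0.491, 0.293, 0.109], [0.495, 0.294, 0.109], [0.5, 0.294, 0.11]] [26, 30, 36]
242 [[0.491, 0.294, 0.117], [0.495, 0.295, 0.118], [0.499, 0.295, 0.117]] [25, 24, 37]
248 [[0.491, 0.294, 0.123], [0.495, 0.294, 0.124], [0.499, 0.294, 0.123]] [25, 24, 35]
254 [[0.491, 0.294, 0.129], [0.495, 0.294, 0.128], [0.499, 0.295, 0.129]] [18, 23, 31]
260 [[0.491, 0.295, 0.137], [0.495, 0.293, 0.131], [0.499, 0.295, 0.135]] [40, 43, 47]
266 [[0.492, 0.295, 0.141], [0.496, 0.289, 0.13], [0.499, 0.295, 0.14]] [37, 42, 47]
272 [[0.492, 0.295, 0.145], [0.496, 0.287, 0.131], [0.498, 0.296, 0.145]] [36, 33, 42]
278 [[0.492, 0.294, 0.147], [0.496, 0.283, 0.129], [0.498, 0.295, 0.148]] [40, 42, 47]
284 [[0.492, 0.291, 0.147], [0.496, 0.281, 0.13], [0.498, 0.296, 0.152]] [43, 43, 48]
290 [[0.492, 0.285, 0.142], [0.497, 0.278, 0.131], [0.498, 0.295, 0.154]] [41, 41, 46]
296 [[0.493, 0.282, 0.141], [0.497, 0.275, 0.131], [0.498, 0.293, 0.156]] [40, 42, 45]
302 [[0.493, 0.279, 0.141], [0.503, 0.21, 0.049], [0.498, 0.291, 0.156]] [35, 58, 89]
308 [[0.493, 0.277, 0.142], [0.504, 0.205, 0.049], [0.5, 0.278, 0.142]] [37, 64, 98]
```

```bash
python3 - <<'E'
from h import *
d=dict(np.load("w1.npz")); P=cloud(d)
def proj(d,X): c=d["R"]@np.array(X)+d["t"]; return (d["K"]@c/c[2])[:2].round(1)
print("w1 TCP px",proj(d,[.4527,.261,.2491]))
for v in (232,240,250,260): print(v,[(u,P[v,u].round(3).tolist()) for u in (258,266,274,366,374)])
for n in ("scene","top","wrist"):
    d=cap(n); P=cloud(d); s=arm.state()["position"]
    m=(np.hypot(P[...,0]-s[0],P[...,1]-s[1])<.045)&(P[...,2]>.056); b,g,r=[d["pixels"][...,i].astype(int) for i in range(3)]
    k=m&(r-b<35); q=P[k]; print(n,proj(d,s),len(q))
    if len(q):
        for z in np.arange(.055,.14,.006):
            a=q[abs(q[:,2]-z)<.003]
            if len(a): print(round(z,3),len(a),a.min(0).round(3)[:2],a.max(0).round(3)[:2])
E
```

```text
w1 TCP px [318.7 218.5]
232 [(258, [0.362, 0.135, 0.0]), (266, [0.425, 0.269, 0.299]), (274, [0.429, 0.27, 0.3]), (366, [0.476, 0.275, 0.299]), (374, [0.534, 0.188, 0.084])]
240 [(258, [0.421, 0.265, 0.299]), (266, [0.427, 0.27, 0.308]), (274, [0.43, 0.27, 0.308]), (366, [0.474, 0.274, 0.308]), (374, [0.478, 0.275, 0.308])]
250 [(258, [0.425, 0.269, 0.318]), (266, [0.429, 0.27, 0.319]), (274, [0.431, 0.265, 0.309]), (366, [0.473, 0.273, 0.316]), (374, [0.476, 0.274, 0.318])]
260 [(258, [0.427, 0.269, 0.326]), (266, [0.43, 0.268, 0.325]), (274, [0.431, 0.26, 0.31]), (366, [0.473, 0.269, 0.318]), (374, [0.475, 0.274, 0.326])]
scene [460.9 215.3] 6249
0.097 5 [0.499 0.273] [0.503 0.293]
0.103 8 [0.501 0.271] [0.509 0.282]
0.109 9 [0.496 0.271] [0.509 0.288]
0.115 2 [0.496 0.271] [0.501 0.271]
0.121 1 [0.502 0.271] [0.502 0.271]
0.133 1 [0.503 0.27 ] [0.503 0.27 ]
0.139 4 [0.508 0.271] [0.509 0.275]
top [203.2 239.9] 4314
0.103 5 [0.486 0.272] [0.501 0.276]
0.109 7 [0.492 0.271] [0.505 0.277]
0.115 12 [0.484 0.272] [0.507 0.277]
0.121 7 [0.489 0.271] [0.501 0.273]
0.127 7 [0.489 0.271] [0.499 0.274]
0.133 4 [0.493 0.273] [0.505 0.275]
0.139 17 [0.475 0.269] [0.508 0.275]
wrist [318.7 218.4] 41169
0.097 13 [0.489 0.29 ] [0.503 0.294]
0.103 201 [0.482 0.288] [0.507 0.295]
0.109 264 [0.482 0.288] [0.508 0.295]
0.115 303 [0.482 0.288] [0.508 0.295]
0.121 303 [0.482 0.289] [0.508 0.295]
0.127 291 [0.482 0.272] [0.501 0.295]
0.133 513 [0.474 0.273] [0.516 0.297]
0.139 1225 [0.463 0.272] [0.525 0.299]
```

All three cameras put the closed fingertips at z ≈ 0.097 while the reported TCP is 0.056. The real tips are therefore about 41 mm behind the reported point (about 50 mm at 43 mm open), and they are centred sideways. I'll allow for that, reopen and go lower, watching the force.

```bash
python3 -m crank '[[0,0,0,0,0,0],[0,0,0,0,0,0],[0,0,0,0,0,0],[0,0,0,0,0,0],[0,0,0.06,0,0,0],[0,0,0.12,0,0,0],[0,0,0.12,0,0,0]]' 35 40
python3 -m crank '[[0,0,0.04,0,0,0],[0,0,0.07,0,0,0],[0,0,0.1,0,0,0],[0,0,0.1,0,0,0],[0,0,0.1,0,0,0]]'
python3 - <<'E'
from h import *
d=cap("wrist"); P=cloud(d); s=arm.state(); b,g,r=[d["pixels"][...,i].astype(int) for i in range(3)]
p=s["position"]; print(p,s["force"])
q=P[(np.hypot(P[...,0]-p[0],P[...,1]-p[1])<.045)&(P[...,2]>.054)&(r-b<35)]
for z in np.arange(.055,.09,.004):
    a=q[abs(q[:,2]-z)<.002]
    if len(a): print(round(z,3),len(a),a.min(0).round(3)[:2],a.max(0).round(3)[:2])
E
```

```text
clock: 4.93
position: [0.4933, 0.2806, 0.0282]
tool_rot: [-2.121, -2.315, 0.009]
force: [0.1, -0.8, -1.1]
width: 0.03
gripper_force: 0.0
clock: 5.35
position: [0.4958, 0.283, 0.012]
tool_rot: [2.122, 2.317, 0.001]
force: [-0.9, -0.8, 4.5]
width: 0.0299
gripper_force: 2.2
[0.4958172  0.28303426 0.01204653] [-1.66565394 -1.01118     5.05490039]
0.055 41 [0.474 0.275] [0.514 0.296]
0.059 181 [0.468 0.272] [0.522 0.297]
0.063 215 [0.468 0.271] [0.523 0.297]
0.067 237 [0.467 0.273] [0.523 0.297]
0.071 254 [0.467 0.272] [0.523 0.297]
0.075 286 [0.467 0.271] [0.523 0.297]
0.079 283 [0.467 0.271] [0.523 0.297]
0.083 238 [0.473 0.271] [0.516 0.297]
0.087 631 [0.471 0.271] [0.519 0.298]
```

```bash
python3 -m crank '[[-0.002,0,-0.025,0,0,0],[-0.002,0,-0.025,0,0,0],[-0.002,0,-0.025,0,0,0]]' 
python3 -m crank '[[0,0,0,0,0,0],[0,0,0,0,0,0],[0,0,0,0,0,0],[0,0,0,0,0,0],[0,0,0,0,0,0],[0,0,0,0,0,0]]' 0 40
```

```text
clock: 5.65
position: [0.4959, 0.282, 0.0166]
tool_rot: [2.122, 2.316, 0.001]
force: [-0.5, 0.1, 0.6]
width: 0.0299
gripper_force: 0.0
clock: 6.15
position: [0.4956, 0.2819, 0.0165]
tool_rot: [2.122, 2.316, -0.0]
force: [-0.7, -0.6, 0.7]
width: 0.0143
gripper_force: 38.9
```

```bash
python3 -m crank '[[0,0,-0.1,0,0,0],[0,0,-0.25,0,0,0],[0,0,-0.4,0,0,0],[0,0,-0.5,0,0,0],[0,0,-0.5,0,0,0],[0,0,-0.5,0,0,0]]' 
python3 - <<'E'
from h import *
rows([.531,-.028,.116],[.9957,.093])
d=cap("wrist"); cv2.imwrite("pics/held.png",cv2.resize(d["pixels"][140:300,220:420],(800,640))[:600])
P=cloud(d); b,g,r=[d["pixels"][...,i].astype(int) for i in range(3)]
m=(r>80)&(g<50)&(b<50)&(P[...,2]>.08); q=P[m]; print(len(q), q.mean(0),q.min(0),q.max(0))
E
```

```text
clock: 6.65
position: [0.4966, 0.2827, 0.1178]
tool_rot: [2.121, 2.315, 0.004]
force: [-0.6, 0.2, -0.5]
width: 0.0141
gripper_force: 40.2
rows [-1.563  0.036  0.008] [ 0.0009 -0.0003 -0.0018] nrows 7.496568040330503 0.051640297488640165 pos [0.4966 0.2827 0.1178] clk 6.65 w 0.014142552930833231 gf 40.171303153038025
1206 [0.49623317 0.28599719 0.17253579] [0.48935232 0.19064085 0.08341624] [0.54940387 0.35124015 0.29785131]
```

View pics/held.png

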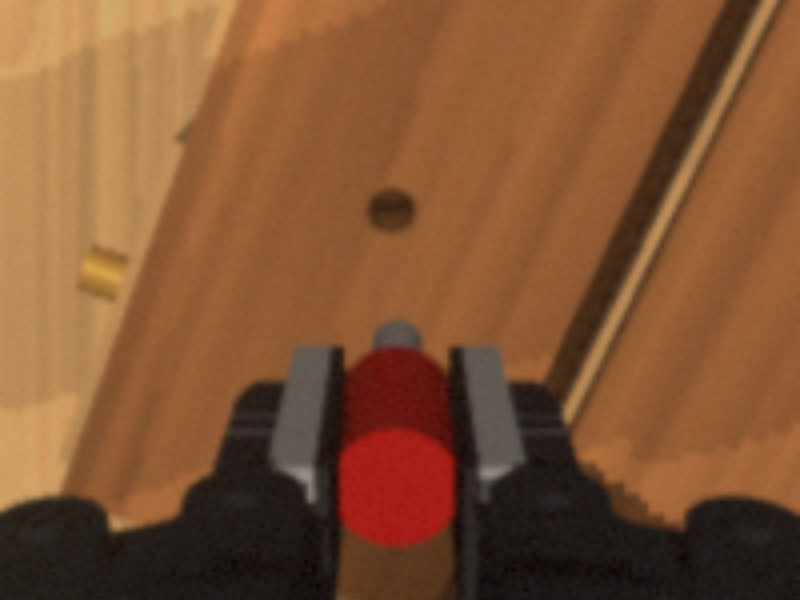

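The pin is held upright between the pads: top centre at crop (397,487), shank foot at (397,335), emptied hole at (391,210). Next, carry it over the cradle.

```bash
python3 -m crank '[[-0.15,0,0,0,0,0],[-0.35,0,0,0,0,0],[-0.55,0.01,0,0,0,0],[-0.75,0.01,0,0,0,0],[-0.9,0.02,0,0,0,0],[-1,0.02,0,0,0,0]]'
python3 -m crank '[[-0.15,0.01,0,0,0,0],[-0.35,0.016,0,0,0,0],[-0.5,0.016,0,0,0,0],[-0.563,0.016,0,0,0,0],[-0.563,0.016,0,0,0,0],[-0.563,0.016,0,0,0,0]]'
python3 - <<'E'
from h import *
rows([.531,-.028,.116],[.9957,.093])
d=cap("wrist"); np.savez("w2.npz",**d); cv2.imwrite("pics/over.png",cv2.resize(d["pixels"][140:300,220:420],(800,640))[:600])
P=cloud(d); b,g,r=[d["pixels"][...,i].astype(int) for i in range(3)]
m=((r>130)&(g<60)&(b<60)).astype(np.uint8); n,l,st,c=cv2.connectedComponentsWithStats(m); i=1+np.argmax(st[1:,4]); print(c[i],st[i])
p=arm.state()["position"]; print("pin top ray",ray(d,*c[i],p[2]+.0595)-p)
E
```

```text
clock: 7.2
position: [0.5157, 0.0774, 0.114]
tool_rot: [-2.128, -2.309, 0.008]
force: [0.3, -0.3, -0.4]
width: 0.0141
gripper_force: 40.2
clock: 7.7
position: [0.5288, -0.0285, 0.1151]
tool_rot: [-2.122, -2.312, 0.001]
force: [-0.5, 1.6, -1.0]
width: 0.0145
gripper_force: 40.2
rows [ 0.002  0.011 -0.005] [-0.0008 -0.0006 -0.0023] nrows 0.057832917567797855 0.06337828833634226 pos [ 0.5288 -0.0285  0.1151] clk 7.7 w 0.014546004069130243 gf 40.16996741294861
[319.14048338 261.37160121] [306 247  28  29 662]
pin top ray [ 9.39086619e-05 -1.10046834e-03  5.95000000e-02]
```

View pics/over.png

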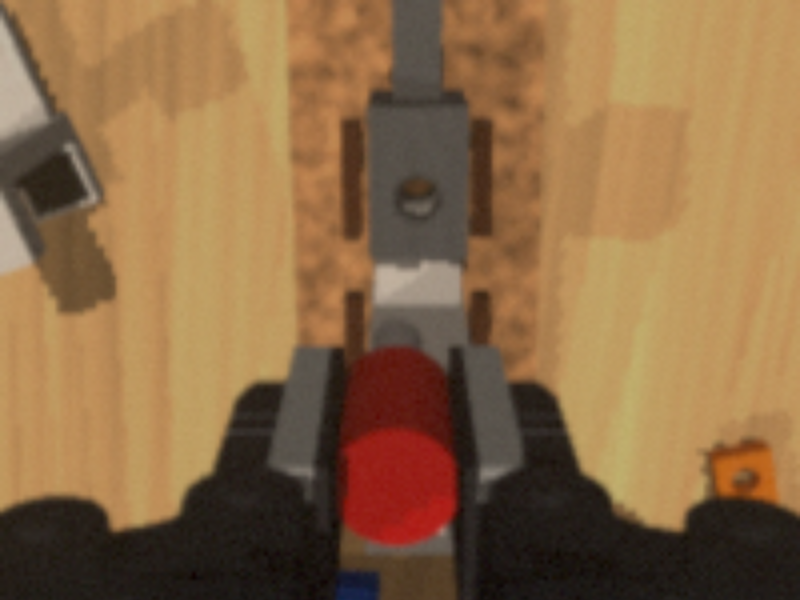

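```bash
python3 - <<'E'
from h import *
d=dict(np.load("w2.npz")); P=cloud(d)
print("hole",ray(d,324.1,189.1,.038))
# plate rect by depth
q=P[160:210,300:345].reshape(-1,3); q=q[(abs(q[:,2]-.038)<.003)]; c=np.median(q,0)
print(len(q),cv2.minAreaRect((q[:,:2]*1000).astype(np.float32)),np.median(q[:,2]))
g=cv2.cvtColor(d["pixels"],cv2.COLOR_BGR2GRAY); print(g[180:200,314:336])
E
```

```text
hole [ 0.53364851 -0.02738601  0.038     ]
886 ((533.067626953125, -23.691003799438477), (23.55851936340332, 38.47567367553711), 5.768251419067383) 0.037583051442270476
[[ 80  81  80  83  83  82  80  78  80  78  79  80  82  80  83  84  83  80
   80  80  76  78]
 [ 79  79  82  81  82  84  82  81  80  76  84  80  83  79  78  82  84  81
   77  78  82  78]
 [ 80  82  82  80  80  81  83  80  77  77  79  80  82  79  81  84  81  81
   81  82  82  79]
 [ 79  81  81  82  80  82  81  83  75  72  71  75  76  81  78  82  79  81
   81  77  81  79]
 [ 82  82  82  81  82  77  76  71  66  64  62  68  73  73  78  80  81  78
   79  80  80  78]
 [ 78  83  83  83  81  75  67  59  58  59  64  66  63  66  70  73  82  81
   79  78  80  82]
 [ 77  79  80  82  76  66  54  57  59  60  64  64  61  57  56  72  79  80
   82  78  78  79]
 [ 79  82  81  81  71  59  48  50  55  62  65  64  56  49  50  68  76  77
   78  80  80  81]
 [ 82  81  85  83  67  56  44  45  48  53  57  55  50  43  62  65  70  77
   80  78  79  81]
 [ 78  81  80  81  71  56  51  47  46  50  56  54  61  67  70  64  68  80
   80  78  79  82]
 
[... 229 characters left out ...]
4 101 105  83  62  69  76  80
   80  81  79  81]
 [ 80  82  83  82  72  69  60  59  63  68  86  84  77  67  63  79  79  79
   80  79  81  79]
 [ 81  80  80  80  81  79  75  68  61  56  58  59  56  68  73  80  79  82
   77  80  80  80]
 [ 78  80  81  82  83  83  79  72  72  70  70  67  70  78  78  84  79  79
   78  76  80  81]
 [ 81  81  82  80  81  80  82  80  76  75  73  77  79  80  77  81  79  78
   78  79  80  85]
 [ 81  79  82  82  80  81  82  78  81  79  80  82  81  81  80  84  80  83
   76  84  79  84]
 [ 79  80  82  82  82  79  82  81  81  77  82  81  80  81  83  82  82  81
   78  79  82  77]
 [ 79  81  84  82  79  84  80  79  77  78  76  79  78  79  81  83  82  76
   78  76  80  80]]
```

```bash
python3 - <<'E'
from h import *
rows([.5335,-.0262,.038],[.9957,.093])
E
```

```text
rows [-0.     0.023  0.388] [-0.0006 -0.0007 -0.0013] nrows 1.8631685410499415 0.03987372675346115 pos [ 0.5291 -0.0267  0.1156] clk 7.75 w 0.014527941011834133 gf 40.169987082481384
```

```bash
python3 -m crank '[[0,0.023,0.08,0,0,0],[0,0.023,0.2,0,0,0],[0,0.023,0.3,0,0,0],[0,0.023,0.388,0,0,0],[0,0.023,0.388,0,0,0],[0,0.023,0.388,0,0,0]]'
python3 - <<'E'
from h import *
rows([.5335,-.0262,.038],[.9957,.093])
d=cap("wrist"); np.savez("w3.npz",**d); cv2.imwrite("pics/over3.png",cv2.resize(d["pixels"][160:290,240:400],(738,600)))
E
```

```text
clock: 8.25
position: [0.5333, -0.0253, 0.0381]
tool_rot: [-2.115, -2.319, 0.001]
force: [0.5, -0.1, -0.3]
width: 0.0145
gripper_force: 40.2
rows [-0.005  0.001  0.001] [-0.0008 -0.0007 -0.0004] nrows 0.023008046588580845 0.028528425358364758 pos [ 0.5333 -0.0253  0.0381] clk 8.25 w 0.014531208387315331 gf 40.16506612300873
```

View pics/over3.png

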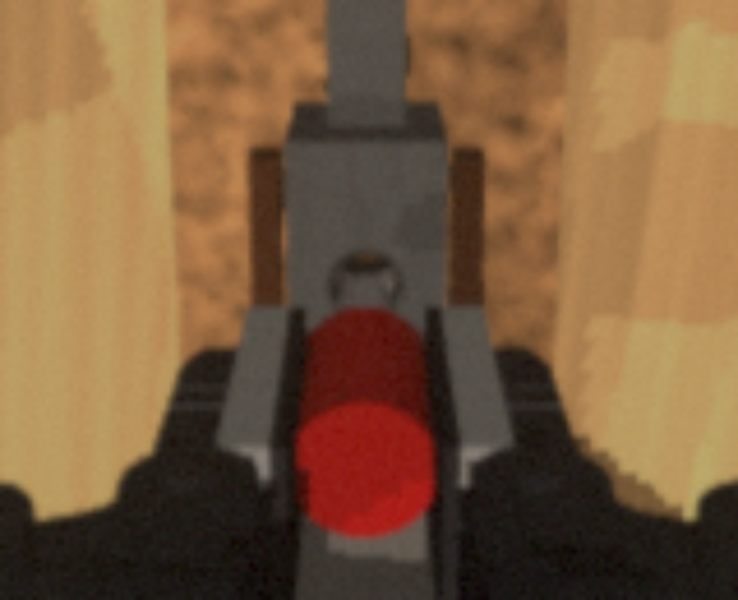

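The pin is in line over the fork hole: hole ring at (365,283), shank inside its outline. I'll lower in steps and watch the force.

```bash
python3 -m crank '[[-0.005,0,0.02,0,0,0],[-0.005,0,0.04,0,0,0],[-0.005,0,0.055,0,0,0],[-0.005,0,0.07,0,0,0],[-0.005,0,0.07,0,0,0]]'; python3 -c "
from workcell import arm; s=arm.state(); print(s['force'],s['moment'])"
```

```text
clock: 8.72
position: [0.5344, -0.0294, 0.0246]
tool_rot: [-2.122, -2.316, 0.001]
force: [-0.8, -1.0, -1.3]
width: 0.0142
gripper_force: 40.2
[-0.82134948 -0.98993887 -1.30506147] [ 0.00445437 -0.00487086  0.00338145]
```

```bash
python3 - <<'E'
from h import *
rows([.5335,-.0262,.0045],[.9957,.093])
d=cap("wrist"); P=cloud(d); np.savez("w4.npz",**d)
b,g,r=[d["pixels"][...,i].astype(int) for i in range(3)]
m=((r>130)&(g<60)&(b<60)).astype(np.uint8); n,l,st,c=cv2.connectedComponentsWithStats(m); i=1+np.argmax(st[1:,4]); p=arm.state()["position"]; print(c[i],"pin",ray(d,*c[i],p[2]+.0595)-p)
q=P[l==i]; print("top z rel",np.median(q[:,2])-p[2])
E
```

```text
rows [ 0.017 -0.003  0.1  ] [-0.0002 -0.     -0.0019] nrows 0.4878274062024074 0.047904099422336734 pos [ 0.5344 -0.0294  0.0246] clk 8.72 w 0.01419217905844516 gf 40.19783914089203
[318.76676385 261.31778426] pin [-7.64108986e-05  5.95895463e-04  5.95000000e-02]
top z rel 0.05901115585061346
```

```bash
python3 -m crank '[[0,0,0,0,0,0],[0,0,0,0,0,0],[0,0,0,0,0,0]]'
python3 - <<'E'
from h import *
rows([.5335,-.0262,.0045],[.9957,.093])
print(arm.state()["force"])
E
```

```text
clock: 9.02
position: [0.5349, -0.0293, 0.0251]
tool_rot: [2.122, 2.316, 0.0]
force: [0.5, -0.6, -0.6]
width: 0.0144
gripper_force: 40.2
rows [ 0.016 -0.006  0.103] [ 0.0001 -0.     -0.0018] nrows 0.5005593382163815 0.04578844167938107 pos [ 0.5349 -0.0293  0.0251] clk 9.02 w 0.01437657523968266 gf 40.19581854343414
[ 0.48696313 -0.57223494 -0.55014065]
```

```bash
python3 -m crank '[[0.004,-0.002,0.01,0,0,0],[0.005,-0.003,0.02,0,0,0],[0.005,-0.003,0.03,0,0,0],[0.005,-0.003,0.03,0,0,0],[0.005,-0.003,0.03,0,0,0]]'; python3 -c "
from workcell import arm; s=arm.state(); print(s['force'],s['moment'],s['position'])"
```

```text
clock: 9.43
position: [0.5339, -0.0283, 0.0187]
tool_rot: [-2.122, -2.316, 0.0]
force: [0.5, -0.3, -0.7]
width: 0.014
gripper_force: 40.2
[ 0.47714022 -0.29359547 -0.73171955] [ 0.01423429  0.03497358 -0.01172978] [ 0.5338561  -0.02832549  0.01870278]
```

```bash
python3 -m crank '[[0,0,0.012,0,0,0],[0,0,0.024,0,0,0],[0,0,0.036,0,0,0],[0,0,0.048,0,0,0],[0,0,0.06,0,0,0],[0,0,0.06,0,0,0],[0,0,0.06,0,0,0]]'; python3 -c "
from workcell import arm; s=arm.state(); print(s['force'],s['moment'],s['position'])"
```

```text
clock: 10.02
position: [0.5339, -0.0283, 0.0067]
tool_rot: [-2.122, -2.316, 0.0]
force: [0.1, -0.5, -1.0]
width: 0.0144
gripper_force: 40.2
[ 0.07607355 -0.49833459 -0.9826307 ] [0.02921287 0.02428483 0.02704515] [ 0.53385296 -0.02831377  0.00668394]
```

```bash
python3 -m crank '[[0,0,0.005,0,0,0],[0,0,0.01,0,0,0],[0,0,0.014,0,0,0],[0,0,0.014,0,0,0],[0,0,0.014,0,0,0]]'; python3 -c "
from workcell import arm; s=arm.state(); print(s['force'],s['moment'],s['position'])"
```

```text
clock: 10.43
position: [0.5343, -0.0284, 0.0045]
tool_rot: [2.122, 2.316, 0.0]
force: [-0.5, -0.5, 2.3]
width: 0.0145
gripper_force: 40.4
[-0.53041418 -0.48642757  2.25501405] [-0.01457709  0.15521318 -0.01369636] [ 0.53430137 -0.02835131  0.00446317]
```

```bash
python3 -m crank '[[0,0,0,0,0,0],[0,0,0,0,0,0],[0,0,0,0,0,0],[0,0,0,0,0,0],[0,0,0,0,0,0]]' 35 40
python3 -m crank '[[0,0,-0.04,0,0,0],[0,0,-0.1,0,0,0],[0,0,-0.25,0,0,0],[0,0,-0.4,0,0,0],[0,0,-0.55,0,0,0],[0,0,-0.55,0,0,0],[0,0,-0.55,0,0,0]]'
python3 - <<'E'
from h import *
d=cap("wrist"); P=cloud(d); np.savez("w5.npz",**d); cv2.imwrite("pics/seated.png",cv2.resize(d["pixels"][130:330,200:440],(720,600)))
for n,d in (("wrist",d),("top",cap("top"))):
    P=cloud(d);b,g,r=[d["pixels"][...,i].astype(int) for i in range(3)]
    m=(r>110)&(g<60)&(b<60)&(abs(P[...,0]-.534)<.03)&(abs(P[...,1]+.028)<.03); q=P[m]; print(n,len(q),q.mean(0).round(4),np.percentile(q[:,2],[5,50,95]).round(4))
    k=(P[...,2]>.083)&(P[...,2]<.1)&(abs(P[...,0]-.534)<.03)&(abs(P[...,1]+.073)<.03); q=P[k]
    if len(q): print("clamp top",len(q),q.mean(0),cv2.minAreaRect((q[:,:2]*1000).astype(np.float32)))
print(arm.state()["position"])
E
```

```text
clock: 10.85
position: [0.534, -0.0283, 0.0041]
tool_rot: [-2.122, -2.316, -0.0]
force: [0.1, 0.6, -0.0]
width: 0.0297
gripper_force: 0.0
clock: 11.43
position: [0.5368, -0.0282, 0.1177]
tool_rot: [2.118, 2.312, 0.005]
force: [0.4, -0.9, -1.0]
width: 0.0299
gripper_force: 0.0
wrist 258 [ 0.5341 -0.0279  0.0627] [0.0621 0.0635 0.0645]
clamp top 1134 [ 0.53763605 -0.07153798  0.09104081] ((537.768310546875, -73.3941879272461), (23.644981384277344, 33.48350524902344), 5.071768283843994)<stdin>:5: RuntimeWarning: Mean of empty slice.
  ret = um.true_divide(
Traceback (most recent call last):
IndexError: index -1 is out of bounds for axis 0 with size 0
```

View pics/seated.png

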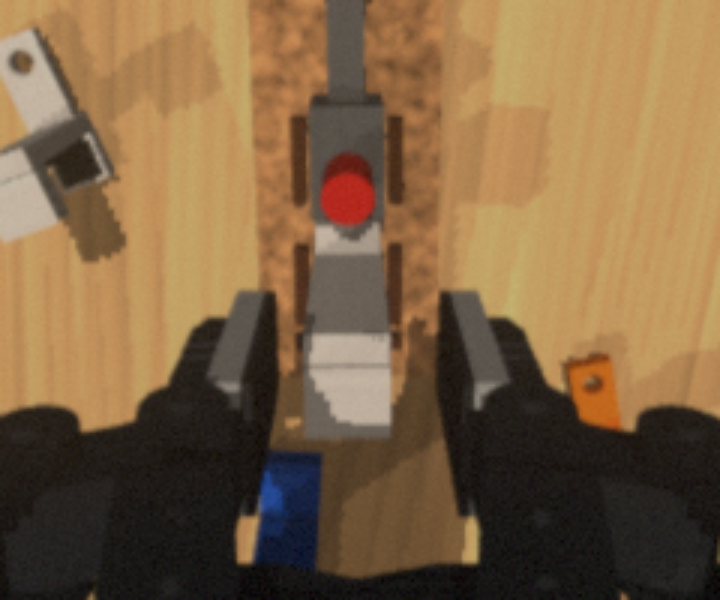

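The pin is seated: head top at z = 0.0635 against 0.064 expected, red head at crop (348,195) over the plate, and the fingers are clear. The clamp top at crop (347,385) gives centre (0.538, -0.0735). Next is the clamp grasp.

```bash
python3 -m crank '[[-0.1,0,0,0,0,0],[-0.197,0,0,0,0,0],[-0.197,0,0,0,0,0],[-0.197,0,0,0,0,0],[-0.197,0,0,0,0,0]]' 50
python3 - <<'E'
from h import *
rows([.5379,-.0677,.022],[.9957,.092])
d=cap("wrist"); P=cloud(d)
k=(P[...,2]>.083)&(P[...,2]<.1)&(abs(P[...,0]-.534)<.02)&(abs(P[...,1]+.073)<.03); q=P[k]
print("clamp top",len(q),q.mean(0),cv2.minAreaRect((q[:,:2]*1000).astype(np.float32)))
E
```

```text
clock: 11.95
position: [0.5365, -0.0667, 0.1131]
tool_rot: [-2.12, -2.315, 0.001]
force: [0.0, 0.5, -0.0]
width: 0.0429
gripper_force: 0.0
rows [-0.006  0.008  0.455] [-0.0007 -0.0005 -0.0014] nrows 2.1842855715984877 0.04150916756436667 pos [ 0.5365 -0.0667  0.1131] clk 11.95 w 0.04293855604952218 gf 0.0
clamp top 1279 [ 0.53784347 -0.07198584  0.09127371] ((538.0148315429688, -73.27132415771484), (23.832143783569336, 32.143245697021484), 4.959159851074219)
```

```bash
python3 -m crank '[[-0.003,0.006,0.1,0,0,0],[-0.003,0.006,0.2,0,0,0],[-0.003,0.006,0.3,0,0,0],[-0.003,0.006,0.38,0,0,0],[-0.003,0.006,0.45,0,0,0],[-0.003,0.006,0.45,0,0,0],[-0.003,0.006,0.45,0,0,0]]'
python3 - <<'E'
from h import *
rows([.5379,-.0677,.022],[.9957,.092]); print(arm.state()["force"])
d=cap("wrist"); P=cloud(d); b,g,r=[d["pixels"][...,i].astype(int) for i in range(3)]; p=arm.state()["position"]
q=P[(abs(P[...,0]-p[0])<.045)&(abs(P[...,1]-p[1])<.016)&(P[...,2]>.03)&(P[...,2]<.12)]
for z in np.arange(.055,.1,.005):
    a=q[abs(q[:,2]-z)<.0025]
    if len(a): print(round(z,3),len(a),a.min(0).round(3)[:2],a.max(0).round(3)[:2])
E
```

```text
clock: 12.58
position: [0.538, -0.067, 0.0235]
tool_rot: [-2.119, -2.317, 0.001]
force: [-0.0, -0.2, 0.6]
width: 0.0427
gripper_force: 0.0
rows [-0.004 -0.001  0.008] [-0.0005 -0.0004 -0.001 ] nrows 0.04022105945329015 0.030315093259135378 pos [ 0.538  -0.067   0.0235] clk 12.58 w 0.042679697898389136 gf 0.0
[-0.00742762 -0.20604064  0.57516719]
0.055 129 [ 0.525 -0.059] [ 0.548 -0.056]
0.06 154 [ 0.517 -0.069] [ 0.548 -0.056]
0.065 250 [ 0.51  -0.079] [ 0.563 -0.054]
0.07 418 [ 0.504 -0.079] [ 0.571 -0.053]
0.075 521 [ 0.503 -0.081] [ 0.572 -0.053]
0.08 569 [ 0.503 -0.079] [ 0.572 -0.053]
0.085 634 [ 0.503 -0.079] [ 0.572 -0.053]
0.09 3050 [ 0.503 -0.083] [ 0.572 -0.052]
0.095 528 [ 0.503 -0.083] [ 0.572 -0.052]
```

```bash
python3 -m crank '[[0,0,0,0,0,0],[0,0,0,0,0,0],[0,0,0,0,0,0],[0,0,0,0,0,0],[0,0,0,0,0,0],[0,0,0,0,0,0]]' 0 80
python3 - <<'E'
from h import *
rows([.5379,-.0677,.022],[.9957,.092]); print(arm.state()["force"])
E
```

```text
clock: 13.13
position: [0.54, -0.068, 0.0254]
tool_rot: [2.121, 2.315, 0.002]
force: [-2.3, 0.6, 6.0]
width: 0.0227
gripper_force: 78.5
rows [ 0.002 -0.011  0.017] [ 0.0007  0.0002 -0.0015] nrows 0.09685814317706695 0.0413053012941074 pos [ 0.54   -0.068   0.0254] clk 13.13 w 0.02269645878642772 gf 78.52483034133911
[-2.31638789  0.55561457  6.04450501]
```

```bash
python3 -m crank '[[0,0,-0.03,0,0,0],[0,0,-0.08,0,0,0],[0,0,-0.15,0,0,0],[0,0,-0.25,0,0,0],[0,0,-0.35,0,0,0],[0,0,-0.45,0,0,0],[0,0,-0.5,0,0,0],[0,0,-0.5,0,0,0]]'
python3 -m crank '[[0,0,0,0,0,0],[0,0,0,0,0,0]]'
python3 - <<'E'
from h import *
s=arm.state();p=s["position"];print(p,s["force"],s["gripper_force"],s["width"])
for n in ("wrist","top","scene"):
    d=cap(n); P=cloud(d); b,g,r=[d["pixels"][...,i].astype(int) for i in range(3)]
    m=(r>100)&(g<60)&(b<60)&(abs(P[...,0]-.534)<.05)&(abs(P[...,1]+.028)<.05); q=P[m]
    if len(q)>3: print(n,"pin",len(q),q.mean(0).round(4),np.percentile(q[:,2],[5,50,95]).round(4))
d=cap("wrist");P=cloud(d)
k=(abs(P[...,0]-.538)<.02)&(P[...,1]>-.1)&(P[...,1]<.06)&(P[...,2]>.08)&(P[...,2]<.2); np.savez("w6.npz",**d)
for y in np.arange(-.1,.06,.008):
    a=P[k&(abs(P[...,1]-y)<.004)]
    if len(a)>5: print(round(y,3),len(a),np.percentile(a[:,2],[5,50,95]).round(4),np.percentile(a[:,0],[2,98]).round(4))
E
```

```text
clock: 13.8
position: [0.5413, -0.0683, 0.1275]
tool_rot: [2.119, 2.312, 0.005]
force: [1.0, -0.1, -2.2]
width: 0.023
gripper_force: 78.5
clock: 13.97
position: [0.5375, -0.0683, 0.1231]
tool_rot: [-2.121, -2.315, 0.002]
force: [-1.2, 0.1, -2.8]
width: 0.0225
gripper_force: 78.5
[ 0.53753579 -0.06829265  0.12309526] [-1.18230593  0.07946808 -2.76429739] 78.4902736544609 0.02252481535839851
wrist pin 754 [ 0.5329 -0.0256  0.1599] [0.159  0.1606 0.1618]
top pin 42 [ 0.5312 -0.0259  0.1604] [0.1584 0.1603 0.1625]
scene pin 30 [ 0.5334 -0.0267  0.1603] [0.1576 0.1602 0.1626]
-0.092 96 [0.1879 0.1888 0.1896] [0.5276 0.5495]
-0.084 714 [0.188  0.1889 0.1899] [0.5276 0.5506]
-0.076 872 [0.1881 0.1891 0.1975] [0.5256 0.5508]
-0.068 959 [0.188  0.189  0.1979] [0.5249 0.5503]
-0.06 3371 [0.1306 0.1791 0.1972] [0.5196 0.5564]
-0.052 832 [0.1248 0.1683 0.1968] [0.5249 0.5544]
-0.044 297 [0.1248 0.1263 0.1362] [0.5221 0.545 ]
-0.036 269 [0.1341 0.1353 0.1602] [0.5212 0.5448]
-0.028 540 [0.1338 0.1602 0.1615] [0.5208 0.5437]
-0.02 728 [0.1327 0.1346 0.1607] [0.5201 0.5429]
-0.012 543 [0.132  0.1331 0.1342] [0.519  0.5422]
-0.004 392 [0.1225 0.132  0.1335] [0.5194 0.5414]
0.004 251 [0.1216 0.1227 0.1239] [0.5231 0.5344]
0.012 263 [0.1211 0.1221 0.1233] [0.5225 0.5338]
0.02 276 [0.1204 0.1215 0.1226] [0.5213 0.533 ]
0.028 311 [0.1188 0.1208 0.1222] [0.5191 0.5325]
0.036 461 [0.1179 0.123  0.1251] [0.5184 0.5354]
0.044 333 [0.1182 0.1224 0.1247] [0.5184 0.5346]
0.052 13 [0.1155 0.1175 0.12  ] [0.5205 0.5295]
```

The clamp, pin and fork came up together: clamp top level at z = 0.189, pin head at 0.160. Before presenting it, I'll tighten the lens pose with averaged frames.

```bash
cat > lens.py <<'E'
from h import *
from scipy.optimize import least_squares
def fit(q,it=12):
    for i in range(it):
        c=np.median(q,0) if i==0 else q.mean(0); n=np.linalg.svd(q-c,full_matrices=False)[2][2]; r=(q-c)@n; q=q[abs(r)<max(.001,2.2*r.std())]
    return n*np.sign(n[2]),c,len(q),r.std()
L={}
for n in ("top","scene"):
    D=[cap(n) for _ in range(6)]; d=D[0]; d["range_z"]=np.median([x["range_z"] for x in D],0); img=np.mean([x["pixels"] for x in D],0); P=cloud(d)
    box=(abs(P[...,0]-.55)<.05)&(P[...,1]>-.345)&(P[...,1]<-.28)&(P[...,2]>.112)&(P[...,2]<.16)
    white=box&(img.min(-1)>95) if n=="x" else box&(img.mean(-1)>80)
    core=cv2.erode(white.astype(np.uint8),np.ones((2,2)))>0
    q=P[core]; 
    a=np.radians(20.); u=(q[:,1]+.298)*np.cos(a)+(q[:,2]-.128)*np.sin(a); w=-(q[:,1]+.298)*np.sin(a)+(q[:,2]-.128)*np.cos(a)
    top=q[(u<-.006)&(u>-.026)&(w>.010)]; fr=q[(abs(u)<.006)&(w<.010)]
    for k,s in (("topface",top),("front",fr)):
        if len(s)>20:
            N,c,m,r=fit(s); print(n,k,len(s),m,N.round(3),c.round(4),r.round(5),"tilt",(np.arctan2(-N[1],N[2]) if k=="topface" else np.arcsin(N[2])).round(3),"yaw",np.arctan2(N[0],N[1]).round(3) if k=="front" else "")
    print(" w of top",np.median(w[(u<-.01)&(u>-.02)]).round(4)," u front",np.median(u[(abs(u)<.006)&(w<.009)]).round(4),"x range",np.percentile(q[:,0],[.5,99.5]).round(4))
    # ring
    ring=(img.max(-1)<75)&(np.hypot(P[...,0]-.551,P[...,1]+.296)<.022)&(P[...,2]>.108); nc,l,st,c=cv2.connectedComponentsWithStats(ring.astype(np.uint8)); 
    i=1+np.argmax(st[1:,4]); print(" ring",c[i],st[i]); L[n]=(d,c[i])
def line(d,u,v):
    o=-d["R"].T@d["t"]; w=d["R"].T@np.linalg.inv(d["K"])@[u,v,1]; return o,w/np.linalg.norm(w)
(o1,w1),(o2,w2)=[line(L[n][0],*L[n][1]) for n in L]
a=np.linalg.lstsq(np.stack([w1,-w2],1),o2-o1,rcond=None)[0]; print("lens",(o1+a[0]*w1).round(4),(o2+a[1]*w2).round(4))
E
python3 lens.py
```

```text
top topface 287 264 [-0.035 -0.377  0.926] [ 0.5485 -0.3186  0.1397] 0.00052 tilt 0.386 yaw 
top front 32 31 [0.226 0.883 0.412] [ 0.5738 -0.3003  0.1332] 0.00073 tilt 0.424 yaw 0.25
 w of top 0.0182  u front -0.0018 x range [0.5071 0.5874]
 ring [471.58823529 212.21176471] [467 206  10  15  85]
scene topface 108 91 [-0.029 -0.392  0.919] [ 0.5568 -0.3168  0.1419] 0.00041 tilt 0.403 yaw 
scene front 26 24 [0.184 0.936 0.3  ] [ 0.5852 -0.3028  0.1317] 0.00077 tilt 0.305 yaw 0.195
 w of top 0.0193  u front -0.0035 x range [0.5156 0.5917]
 ring [219.25       119.96323529] [213 112  14  18 136]
lens [ 0.5501 -0.2969  0.1302] [ 0.5508 -0.2986  0.1308]
```

```bash
cat > goal.py <<'E'
from h import *
t,y=.37,.08; l=np.array([.5503,-.298,.1305])
lx=np.array([np.cos(t)*np.sin(y),np.cos(t)*np.cos(y),np.sin(t)]); lz=np.array([-np.sin(t)*np.sin(y),-np.sin(t)*np.cos(y),np.cos(t)])
R=np.stack([lx,np.cross(-lz,lx),-lz],1); face=l+.15*lx; p=face-R@[.0007,0,-.0257]; print("face",face,"tcp",p); rows(p,R=R)
E
python3 goal.py
```

```text
face [ 0.561476   -0.15859818  0.18474231] tcp [ 0.56216653 -0.14998493  0.16052837]
rows [-0.418  0.08  -0.182] [-0.0098  0.1175  0.0527] nrows 2.2207221915588864 3.2471508844604364 pos [ 0.5388 -0.0681  0.1242] clk 14.77 w 0.02276546193073578 gf 78.48855167627335
```

```bash
python3 -m crank '[[0,0,-0.06,0,0,0],[-0.03,0.01,-0.14,-0.001,0.015,0.006],[-0.1,0.02,-0.18,-0.003,0.03,0.013],[-0.17,0.03,-0.18,-0.004,0.05,0.022],[-0.24,0.045,-0.18,-0.006,0.07,0.031],[-0.3,0.06,-0.18,-0.0075,0.09,0.04],[-0.36,0.07,-0.18,-0.009,0.105,0.047],[-0.4,0.08,-0.18,-0.0098,0.1175,0.0527]]'
python3 -m crank '[[0,0,0,0,0,0],[0,0,0,0,0,0],[0,0,0,0,0,0],[0,0,0,0,0,0]]'
python3 goal.py
```

```text
clock: 15.43
position: [0.5621, -0.1506, 0.1608]
tool_rot: [-2.11, -1.939, -0.396]
force: [0.0, 0.5, -2.7]
width: 0.0228
gripper_force: 78.6
clock: 15.77
position: [0.5619, -0.1435, 0.1611]
tool_rot: [-2.1, -1.948, -0.394]
force: [-0.1, -0.2, -2.2]
width: 0.0229
gripper_force: 78.6
face [ 0.561476   -0.15859818  0.18474231] tcp [ 0.56216653 -0.14998493  0.16052837]
rows [-0.031  0.004 -0.009] [-0.0003 -0.      0.0014] nrows 0.15638685594796387 0.036971826864561894 pos [ 0.5619 -0.1435  0.1611] clk 15.77 w 0.022908644186555544 gf 78.57913881540298
```

Final trim, then verify the clamp and pin with the cameras numerically.

```bash
python3 -m crank '[[-0.015,0,-0.004,0,0,0],[-0.03,0.003,-0.009,0,0,0],[-0.03,0.003,-0.009,0,0,0],[-0.03,0.003,-0.009,0,0,0],[-0.03,0.003,-0.009,0,0,0],[-0.03,0.003,-0.009,0,0,0]]'
python3 -m crank '[[0,0,0,0,0,0],[0,0,0,0,0,0],[0,0,0,0,0,0],[0,0,0,0,0,0]]'
cat >> goal.py <<'E'
s=arm.state(); p=s["position"]; Rt=Ro.from_rotvec(s["tool_rot"]).as_matrix(); print("qvel",abs(s["qvel"]).max())
# clamp frame: origin from tool
Rc=np.stack([-Rt[:,0],Rt[:,1],-Rt[:,2]],1); oc=p+Rt@[.0007,0,-.0257]-Rc@[.005,0,.04]
for n in ("wrist","top","scene"):
    d=cap(n); P=cloud(d); Q=(P-oc)@Rc; b,g,r=[d["pixels"][...,i].astype(int) for i in range(3)]
    m=(r>95)&(g<60)&(b<60)&(np.linalg.norm(Q-[-.035,0,.04],axis=-1)<.04); q=Q[m]
    if len(q)>3: print(n,"pin in clamp",len(q),np.median(q,0).round(4),np.percentile(q[:,2],[5,95]).round(4))
    k=(abs(Q[...,2]-.08)<.006)&(abs(Q[...,1])<.016)&(Q[...,0]>.012)&(Q[...,0]<.04); q=Q[k]
    if len(q)>10: c=q.mean(0); N=np.linalg.svd(q-c,full_matrices=False)[2][2]; print("  jaw top",len(q),c.round(4),np.percentile(q[:,0],98).round(4),np.percentile(q[:,1],[2,98]).round(4),(N*np.sign(N[2])).round(3))
E
python3 goal.py
```

```text
clock: 16.27
position: [0.5618, -0.1525, 0.1597]
tool_rot: [-2.104, -1.943, -0.394]
force: [-0.5, 0.2, -1.8]
width: 0.0228
gripper_force: 78.6
clock: 16.6
position: [0.5618, -0.1526, 0.1597]
tool_rot: [-2.105, -1.943, -0.394]
force: [-0.5, -0.2, -2.5]
width: 0.0227
gripper_force: 78.6
face [ 0.561476   -0.15859818  0.18474231] tcp [ 0.56216653 -0.14998493  0.16052837]
rows [0.014 0.001 0.001] [-0.0001 -0.     -0.    ] nrows 0.06677139207009866 0.0019334081845344183 pos [ 0.5618 -0.1526  0.1597] clk 16.6 w 0.022670156658890283 gf 78.57810437679291
qvel 0.0019636897010788454
wrist pin in clamp 853 [-0.035  -0.0004  0.052 ] [0.0298 0.0531]
  jaw top 1371 [ 0.0195 -0.0002  0.0805] 0.027 [-0.0115  0.0112] [0.006 0.009 1.   ]
top pin in clamp 96 [-0.0385 -0.0021  0.0501] [0.0269 0.0536]
  jaw top 72 [0.0193 0.0001 0.0802] 0.0274 [-0.0099  0.0091] [ 0.057 -0.018  0.998]
scene pin in clamp 71 [-0.0386  0.001   0.0466] [0.0303 0.0539]
  jaw top 15 [ 0.0171 -0.0095  0.0818] 0.0232 [-0.0123 -0.0044] [0.115 0.308 0.945]
```

```bash
python3 -c "
from workcell import arm; print(arm.finish_job())"
```

```text
the job is handed in; nothing more can be done
None
```

I seated the lock pin, let go of it, and handed the job in with the pinned clamp held still, square to the webcam about 147 mm from the lens by my measurements; the hand-in returned no verdict.

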